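# Tip the paint-mixing balls into the blue dish

### The job

Pick up the orange scoop by its black grip without spilling, and tip both steel mixing balls out of it into the blue dish (not the green one). Bring the scoop's lip down close over the dish, a finger's breadth or two above its rim, before tipping, so that the balls do not bounce out, and leave the dish where it stands. Then set the empty scoop down upright on the free table top and let go of it.

Things in the scene. Friction and masses are not known exactly. Their poses are not given: they have to be found in the camera images.
- scoop: Loose orange chute, 94x36 mm, 80 g; origin under tray centre at table level, z up. Tray x -31..+40 mm, walls 22 high. Open lip at +x: floor ramps up 19 deg from x=20 to lip edge x=40, z=10, 30 wide; balls roll out when it is tipped lip-down over 20 deg (40 empties it). Black upright grip tab centred x=-42, y=0: 14 thick (y), 24 wide (x), 70 high; pinch along y, above the walls.
- ball_a: Bright steel ball, 16 mm diameter, 17 g, loose in the scoop's tray; origin at its centre (axes turn as it rolls).
- ball_b: The other steel ball, the same.
- dish_blue: Blue flared round dish, loose, 0.2 kg, rim 92 mm across and 28 mm high, wall 3 mm, floor 4 mm thick, foot 40 mm; origin at the centre of its underside, z up. A green dish of the same shape stands nearby and is not wanted; either may be the nearer one.

How it is judged:
By the outcome, as a careful person would: the job done as asked, in the order asked, and still so for the second after the job is handed in, with the robot touching nothing.
It also fails if it takes over 53 s, if anything falls off the work surface, if the arm or the gripper's body presses on something with over 40 N, if the wrist force passes 120 N, or if a joint passes its speed limit or range.

### The arm

A 6-joint arm with a two-finger parallel gripper is mounted at the origin on a cart in front of the work surface, level with it; the furniture and walls round the work are solid. World frame = base frame: x ahead of the robot, y to its left, z up, the work surface at z = 0. Lengths are in mm, angles in degrees, forces in N, time in s.
With the tool pointing down it reaches from about 325 to 925 mm from the base axis. Payload 3.1 kg.
Tool frame: the origin (TCP) lies at the very end of the fingers, on their centre line; the grasp point (between the pads) lies grasp_offset behind it (grasp_offset is the distance from the TCP to the grasp point, in mm); z points along the fingers, x is the direction in which the jaws open and shut, and the axes are right-handed (so a half turn about z gives the same grasp; the last joint's range is limited). The gripper opens to 85 mm and grips with 20 to 120 N. Pads are 22 mm wide; open, the fingers measure 114 mm over their backs; the gripper's body (76 mm by 85 mm) begins 54 mm behind the grasp point. The pads swing forward as they close: fully open they stand 13 mm farther back than shut.
Start: joints at [-81.257, 12.427, 92.441, -0, 75.132, -6.429], TCP at [163.594, -603.222, 231.3] pointing down, gripper open.
Joint ranges: [-157.48, 157.48], [-44.54, 120.13], [17.64, 146.25], [-64.5, 244.5], [7.68, 150.69], [-147.95, 147.95]. Speed limits (degrees/s): [159.86, 159.86, 180, 180, 180, 180].

### API

Orientations are given as [roll, pitch, yaw] about the fixed x, y, z axes, in that order (R = Rz(yaw) Ry(pitch) Rx(roll)).
In Python, from station import * gives the robot as it stands. Calls block until the motion is done:
- goto(position, orientation): joint-space move of the TCP to a pose.
- move_l(position, attitude=None, speed=150): straight line of the TCP; attitude=None keeps the orientation; speed is the mean speed in mm/s.
- move_j(angles): joint-space move.
- grip(opening, squeeze=None): finger opening in mm; squeeze is the grip in N (None keeps the last); returns when the fingers have stopped.
- wait(seconds).
- solve_ik(position, orientation): joint angles nearest the present ones, or None.
- get_obs(): the state.
- get_image(name): name is "side" or "top"; returns the picture (480x640x3 uint8, red, green, blue); there is no depth.
- get_calibration(name): a dict with "fx", "fy", "cx", "cy" (pixels), "R" (3x3) and "t" (3): a world point X has camera coordinates R X + t. Camera axes: x right, y down, z forward; pixel columns grow to the right and rows downward; lengths in mm; the calibration is good to about 2 mm. A picture is of the moment at which its call begins. get_calibration takes no time and is no camera call.
A pose or a line that the arm cannot do raises Unreachable and nothing moves.
- sign_off(): hands the job in, once; it reports no verdict.
Trained networks look in the newest picture that a camera, given by its name, has taken for a name from the list of things; names that differ only in an ending like _2 or _b are one class to them, and where a whole thing is asked for, a point or a joint stands for the part that bears it (a point fixed in the world has none). Each returns a list of dicts, best first, with "score" (0 to 1); they miss things now and then, are a little off and sometimes report something else, mostly with a low value. They report only what shows in the picture. A call takes as long as a camera call.
- spot_in(name, camera): "extent" ([centre column, centre row, width, height] in pixels, round what is visible of it).
- regions_of(name, camera): "region" (480x640 bool, what is visible of it) and "extent" ([centre column, centre row, width, height] in pixels, round what is visible of it).
The state is a dict: "t": time; "joint_pos": joint angles; "qvel": joint speeds; "effort": joint torques, N m; "tcp_pos": TCP position; "ee_rot": TCP orientation; "wrist_force": force on the tool from outside, world axes, zero at the start; "moment": the same for the moment, N m; "grip_width": finger opening in mm.
Only numpy, scipy, OpenCV 4.12 (cv2) and the standard library are available. Lean on these libraries where they do the work, as an engineer would, in place of code of your own. Each camera call takes 0.05 s, during which the arm holds its last target.

## Working session

There is one attempt and no reset: what is moved stays moved. The work goes in short steps, each a Python script; the robot and the scene stay as the last script left them, time stands still between calls to the robot, and variables do not carry over. Pictures are saved under pics/ and viewed, and the job is handed in when it is done.

```bash
ls; mkdir -p pics
python3 - <<'E'
from station import *
import cv2
o=get_obs(); print(o)
for n in("top","side"):
    im=get_image(n); cv2.imwrite(f"pics/{n}0.png",im[:,:,::-1])
    c=get_calibration(n); print(n,c)
    for k in("scoop","dish_blue","ball_a"):
        for d in spot_in(k,n): print(n,k,d)
print(get_obs()['t'])
E
```

```text
pics
{'t': 0.0, 'joint_pos': array([-8.12562727e+01,  1.24757702e+01,  9.25291948e+01, -1.72104129e-03,
        7.51329800e+01, -6.42862768e+00]), 'qvel': array([ 0.04883892, -0.06171151, -0.0136329 , -0.04860461, -0.07533349,
        0.0213348 ]), 'effort': array([ 2.78226553e-04, -3.96845090e+01, -3.03854227e+01,  4.23080928e-05,
        9.75856965e-03,  7.66406544e-06]), 'tcp_pos': array([ 163.46343556, -602.39069638,  229.97244814]), 'ee_rot': array([-1.79986207e+02,  1.37263786e-01, -7.48271850e+01]), 'wrist_force': array([1.15868016, 0.53741627, 0.81677443]), 'moment': array([ 0.065134  ,  0.01737548, -0.00016803]), 'grip_width': 85.14165431957801}
top {'fx': 520.8791338922907, 'fy': 520.8791338922907, 'cx': 317.3257624339798, 'cy': 235.99524937538774, 'R': array([[-0.02201369, -0.99926991, -0.03122555],
       [-0.99792534,  0.02385272, -0.05980015],
       [ 0.0605013 ,  0.02984434, -0.99772186]]), 't': array([-217.35919093,  466.22904829,  868.42402825])}
top scoop {'extent': [251.0, 225.8, 61.0, 42.0], 'score': 0.74}
top scoop {'extent': [246.4, 232.4, 3.8, 9.9], 'score': 0.36}
top dish_blue {'extent': [344.5, 234.4, 53.6, 56.1], 'score': 0.62}
top ball_a {'extent': [249.4, 231.9, -0.9, 10.9], 'score': 0.4}
side {'fx': 590.9683880075883, 'fy': 590.9683880075883, 'cx': 314.57914095671305, 'cy': 247.33948267484925, 'R': array([[ 0.93962604, -0.34139214, -0.02354374],
       [-0.20406835, -0.50377763, -0.83938323],
       [ 0.27469803,  0.79351088, -0.54302991]]), 't': array([-533.04680627,    4.04566996,  947.82662515])}
side scoop {'extent': [289.5, 208.8, 52.0, 49.5], 'score': 0.79}
side dish_blue {'extent': [311.0, 269.0, 65.7, 46.8], 'score': 0.89}
0.4
```

Run:
```python
import cv2
a=cv2.imread("pics/top0.png");cv2.imwrite("pics/top0c.png",cv2.resize(a[150:300,180:380],None,fx=4,fy=4,interpolation=2))
a=cv2.imread("pics/side0.png");cv2.imwrite("pics/side0c.png",cv2.resize(a[150:300,220:420],None,fx=4,fy=4,interpolation=2))
```

```text
(no output)
```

View pics/top0.png

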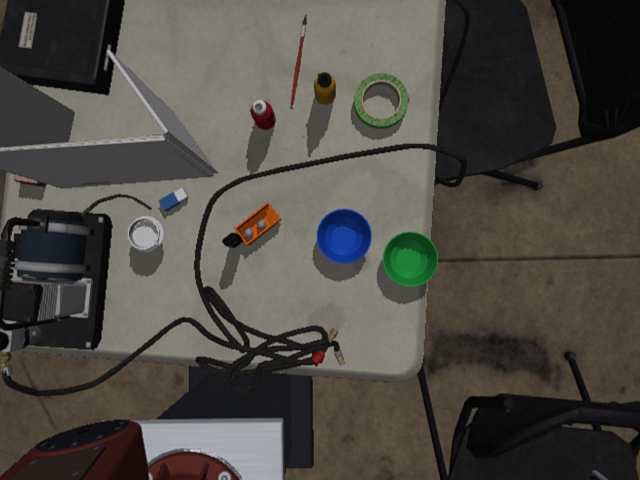

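View pics/side0.png

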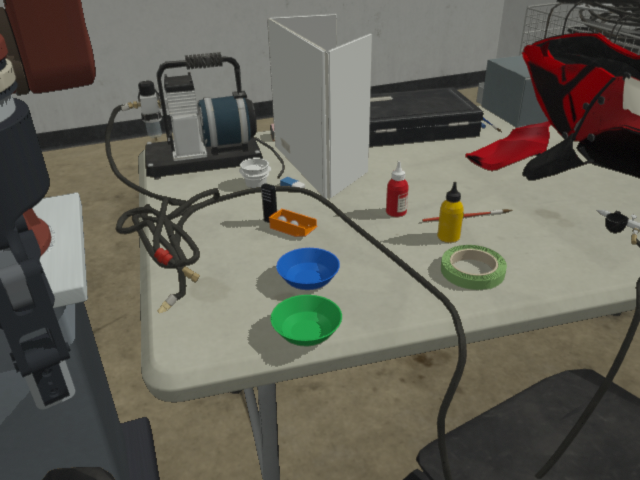

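```bash
sleep 1
```

```text
(no output)
```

View pics/top0c.png

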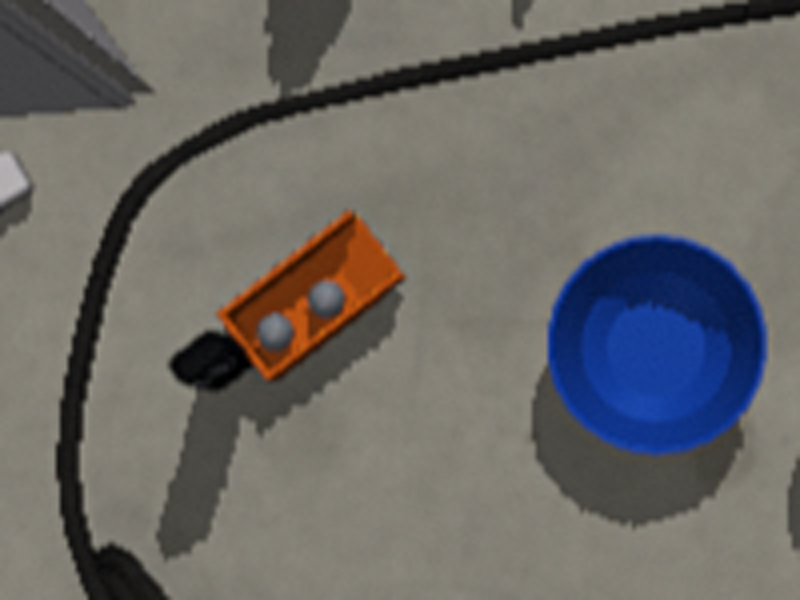

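View pics/side0c.png

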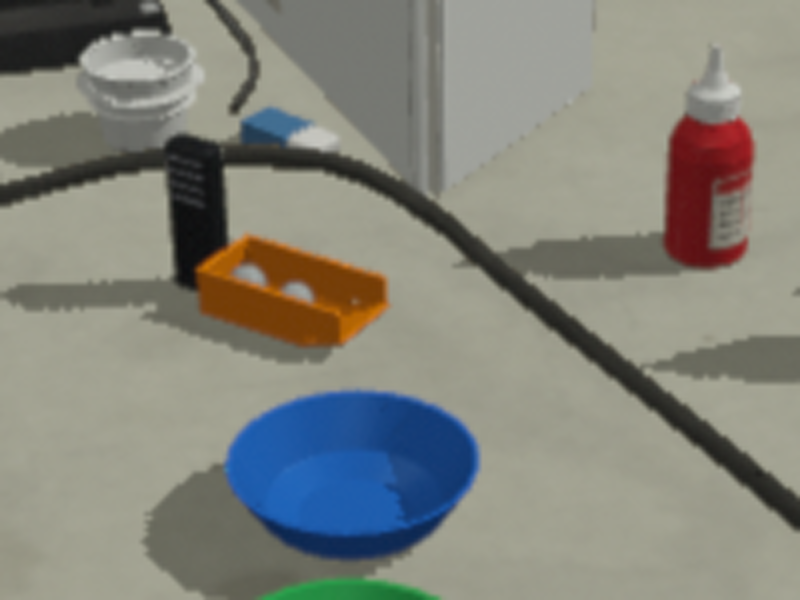

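```bash
cat > h.py <<'E'
import numpy as np, cv2
from scipy.optimize import least_squares
from scipy.spatial.transform import Rotation as Ro
import station as S
C={n:S.get_calibration(n) for n in("top","side")}
def proj(n,X):
    c=C[n]; p=np.asarray(X,float)@np.array(c["R"]).T+c["t"]
    return np.c_[c["fx"]*p[:,0]/p[:,2]+c["cx"], c["fy"]*p[:,1]/p[:,2]+c["cy"]]
def ray(n,uv,z):
    c=C[n];R=np.array(c["R"]);o=-R.T@c["t"];d=R.T@[(uv[0]-c["cx"])/c["fx"],(uv[1]-c["cy"])/c["fy"],1]
    return o+d*(z-o[2])/d[2]
def place(P,q):
    a=np.radians(q[2]);R=np.array([[np.cos(a),-np.sin(a),0],[np.sin(a),np.cos(a),0],[0,0,1]])
    return np.asarray(P,float)@R.T+[q[0],q[1],0]
E
python3 - <<'E'
from h import *
print([x for x in dir(S) if not x.startswith('_')], getattr(S,'grasp_offset',None))
P=np.array([[-31,18,22],[-31,-18,22],[40,18,22],[40,-18,22]])
top=np.array([[235,228.25],[247.5,245],[268,203],[281,219.25]])
side=np.array([[282.5,209.25],[269.5,217.5],[316.25,218.75],[305,229.5]])
# which corners: guess left side from top view
w=[ray("top",p,22) for p in top]; print(np.round(w))
best=None
for perm_t in([0,1,2,3],[1,0,3,2]):
  for perm_s in([0,1,2,3],[1,0,3,2]):
    f=lambda q:np.r_[(proj("top",place(P,q))-top[perm_t]).ravel(),(proj("side",place(P,q))-side[perm_s]).ravel()]
    m=np.mean(w,0); d=(w[2]+w[3]-w[0]-w[1]); 
    r=least_squares(f,[m[0],m[1],np.degrees(np.arctan2(d[1],d[0]))])
    if best is None or r.cost<best.cost: best=r
print(best.x,best.cost,np.round(best.fun,1))
q=best.x
T=place([[-42+a,b,z] for z in(70,0) for a,b in((12,7),(12,-7),(-12,-7),(-12,7))],q)
im={n:cv2.imread(f"pics/{n}0.png") for n in C}
for n,(x0,y0) in(("top",(180,150)),("side",(220,150))):
    a=cv2.resize(im[n][y0:y0+150,x0:x0+200],None,fx=4,fy=4,interpolation=2)
    for k,PP in enumerate((T,place(P,q))):
        for u in proj(n,PP): cv2.circle(a,tuple(int(round(v)) for v in ((u-[x0,y0])*4+2)),3,(0,255,255) if k else (255,0,255),-1)
    cv2.imwrite(f"pics/{n}_fit.png",a)
# dish rim by region
for nm in("dish_blue",):
    S.get_image("top");S.get_image("side")
    out={}
    for n in C:
        r=S.regions_of(nm,n)
        for d in r: print(nm,n,d["extent"],d["score"])
        out[n]=r[0]["region"] if r else None
    rimc=np.array([[46*np.cos(t),46*np.sin(t),28] for t in np.linspace(0,2*np.pi,73)])
    cs,_=cv2.findContours(out["top"].astype(np.uint8),0,1); c=max(cs,key=len)
    (cx,cy),_,_=cv2.fitEllipse(c); print(cx,cy,ray("top",(cx,cy),28))
    x=ray("top",(cx,cy),28)
    for n in C:
        u=proj(n,rimc+[x[0],x[1],0]); print(n,u.min(0),u.max(0))
E
```

```text
['Unreachable', 'get_calibration', 'get_image', 'get_obs', 'goto', 'grasp_offset', 'grip', 'move_j', 'move_l', 'regions_of', 'sign_off', 'solve_ik', 'spot_in', 'wait'] 18.700000000000003
[[ 477.  -91.   22.]
 [ 448. -111.   22.]
 [ 518. -147.   22.]
 [ 490. -168.   22.]]
[ 480.50855732 -126.02771804  -53.6016978 ] 2.1763517724459556 [-0.2  0.1  0.3  0.3  0.4 -0.6  0.4  0.1 -0.5 -1.2 -0.5 -0.3  0.9  0.3
 -0.3 -0.6]
dish_blue top [345.0, 234.2, 58.0, 51.6] 0.75
dish_blue side [310.5, 267.9, 64.7, 46.4] 0.86
343.9405212402344 235.2404327392578 [ 460.25577732 -272.51707897   28.        ]
top [316.10832699 207.53582437] [371.86169523 263.12489179]
side [276.57856589 246.61571069] [341.09259705 283.27008117]
```

View fit.

View pics/top_fit.png

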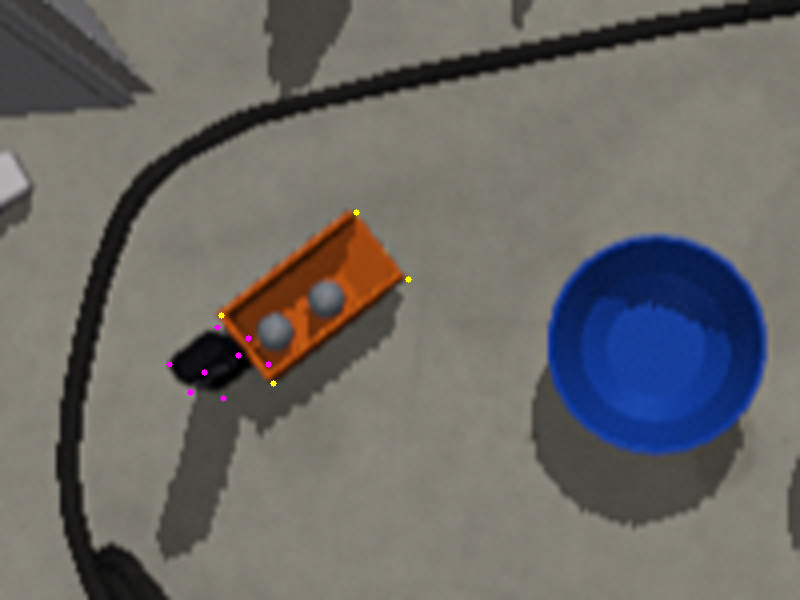

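View pics/side_fit.png

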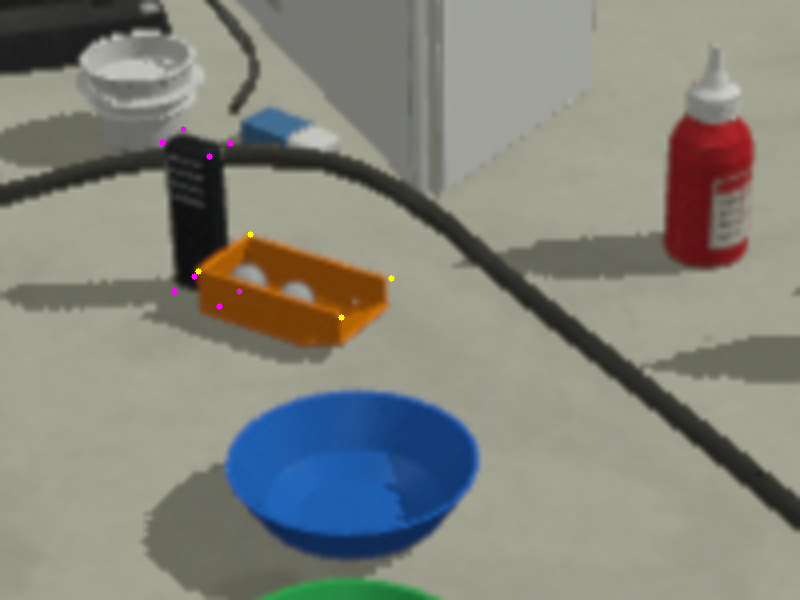

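```bash
cat >> h.py <<'E'
ZT=31.0
Q0=np.array([480.5,-126.0,-53.6]); DB=np.array([460.2,-272.5])
def Rs(yaw,tip): return Ro.from_euler('z',yaw,degrees=True)*Ro.from_euler('y',tip,degrees=True)  # tip>0: lip down
def tool(pt,local,yaw,tip,flip=1):
    """tool pose such that scoop-local point 'local' sits at world pt"""
    R=Rs(yaw,tip); M=np.array([[0,1,0],[1,0,0],[0,0,-1]],float); M[:,:2]*=flip
    p=np.asarray(pt)+R.apply(np.array([-42,0,ZT])-local)
    return p.tolist(), (R*Ro.from_matrix(M)).as_euler('xyz',degrees=True).tolist()
LIP=np.array([40,0,10.])
def lip(yaw,tip,h=48,back=15,flip=1):
    u=np.array([np.cos(np.radians(yaw)),np.sin(np.radians(yaw))])
    return tool(np.r_[DB-back*u,h],LIP,yaw,tip,flip)
E
python3 - <<'E'
from h import *
lo=np.array([-157.48,-44.54,17.64,-64.5,7.68,-147.95]);hi=np.array([157.48,120.13,146.25,244.5,150.69,147.95])
for fl in(1,-1):
    p,a=tool([*Q0[:2],0],np.zeros(3),Q0[2],0,fl); print(fl,np.round(p),np.round(a),S.solve_ik(p,a))
    for yaw in range(-180,180,20):
        J=[S.solve_ik(*lip(yaw,t,flip=fl)) for t in(-8,0,15,30,50)]
        if any(j is None for j in J): continue
        J=np.array(J); print(fl,yaw,np.round(np.minimum(J-lo,hi-J).min()),np.round(J[0]),np.round(J[-1]),np.abs(np.diff(J,axis=0)).max().round())
E
```

```text
1 [456. -92.  31.] [180.   0.  36.] [-2.01019999e+01  9.33385522e+00  1.20942370e+02 -2.54444375e-14
  4.97237748e+01 -5.65019999e+01]
1 -180 15.0 [-30.  27.  93.  -4.  66.  62.] [-55.   3. 131.  75.  40. -24.] 44.0
1 -160 22.0 [-27.  25.  97.  -7.  64.  46.] [-58.   9. 124.  64.  57. -31.] 30.0
1 -140 30.0 [-24.  21. 103.  -8.  60.  30.] [-58.  15. 116.  54.  70. -38.] 21.0
1 -120 35.0 [-23.  16. 109. -10.  56.  12.] [-56.  21. 107.  44.  82. -45.] 18.0
1 -100 31.0 [-23.  11. 116. -10.  52.  -7.] [-53.  27.  99.  34.  92. -54.] 16.0
1 -80 24.0 [-26.   6. 122.  -9.  48. -30.] [-49.  31.  93.  24. 101. -64.] 18.0
1 -60 20.0 [-31.   1. 127.  -5.  45. -57.] [-44.  34.  88.  13. 106. -76.] 20.0
1 -40 17.0 [-37.  -2. 129.  -1.  44. -87.] [-39.  36.  85.   1. 109. -89.] 21.0
1 -20 17.0 [ -45.   -2.  129.    5.   45. -118.] [ -34.   36.   85.  -11.  108. -102.] 20.0
1 0 2.0 [ -50.    1.  126.    8.   47. -146.] [ -29.   34.   88.  -22.  103. -115.] 19.0
1 160 11.0 [-34.  29.  91.  -2.  68.  77.] [-47.  -1. 135.  91.  21. -19.] 70.0
-1 [456. -92.  31.] [ 180.    0. -144.] [-20.10199989   9.33385522 120.94236998   0.          49.7237748
 123.49800011]
-1 -60 20.0 [-31.   1. 127.  -5.  45. 123.] [-44.  34.  88.  13. 106. 104.] 20.0
-1 -40 17.0 [-37.  -2. 129.  -1.  44.  93.] [-39.  36.  85.   1. 109.  91.] 21.0
-1 -20 17.0 [-45.  -2. 129.   5.  45.  62.] [-34.  36.  85. -11. 108.  78.] 20.0
-1 0 20.0 [-50.   1. 126.   8.  47.  34.] [-29.  34.  88. -22. 103.  65.] 19.0
-1 20 25.0 [-53.   6. 121.  10.  51.  11.] [-24.  31.  93. -33.  95.  54.] 17.0
-1 40 22.0 [-54.  11. 115.  10.  54. -10.] [-21.  27. 100. -42.  85.  45.] 18.0
-1 60 13.0 [-53.  17. 109.   9.  58. -27.] [-19.  21. 108. -52.  73.  37.] 19.0
-1 80 3.0 [-50.  21. 102.   7.  62. -44.] [-19.  15. 116. -62.  59.  30.] 27.0
```

Run:
```python
from h import *
p,a=tool([*Q0[:2],0],np.zeros(3),Q0[2],0)
S.goto([p[0],p[1],160],a); S.grip(50,40)
S.move_l([p[0],p[1],90],speed=120)
print(S.get_obs()['t'],S.get_obs()['tcp_pos'],S.get_obs()['ee_rot'])
for n in C:
    im=S.get_image(n); x0,y0=(180,150) if n=="top" else (220,120)
    cv2.imwrite(f"pics/{n}1.png",cv2.resize(im[y0:y0+150,x0:x0+200,::-1],None,fx=4,fy=4,interpolation=2))
```

```text
3.9 [456.07619104 -92.35115865  90.42679091] [ 1.79959335e+02 -2.53826368e-02  3.64064100e+01]
```

```bash
sleep 1
```

```text
(no output)
```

View pics/side1.png

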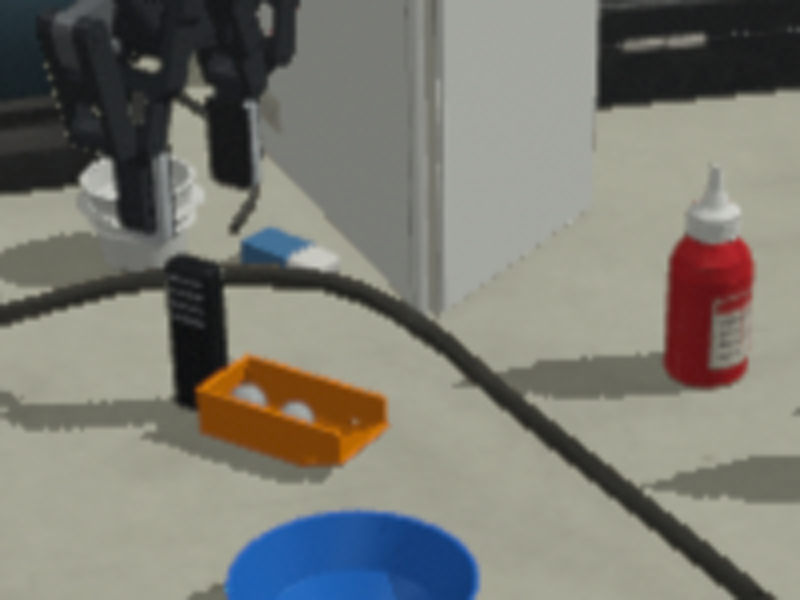

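View pics/top1.png

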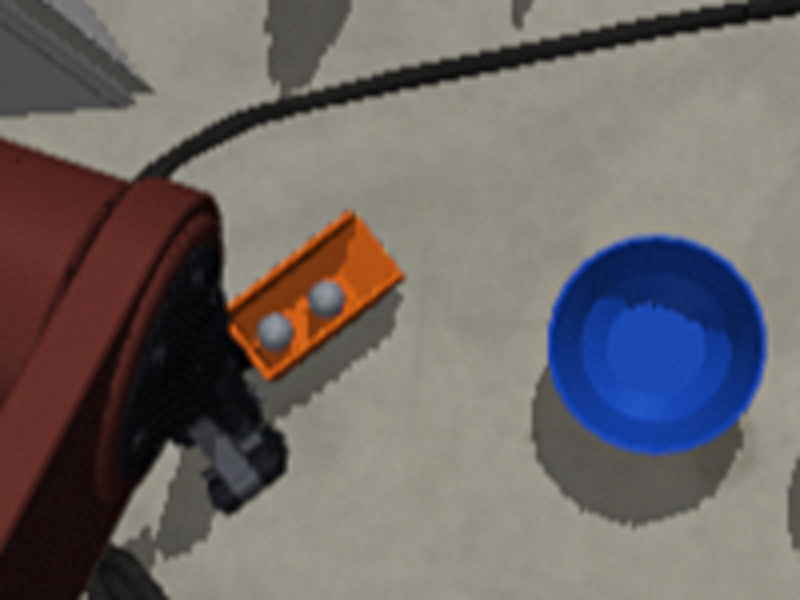

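The fingers straddle the tab (side: tab top at about crop 195,265, one finger on each side), and both balls are still in the tray. I'll descend and grip.

Run:
```python
from h import *
p,a=tool([*Q0[:2],0],np.zeros(3),Q0[2],0)
S.move_l([p[0],p[1],ZT],speed=60)
o=S.get_obs(); print(o['tcp_pos'],o['wrist_force'])
S.grip(30,40); S.grip(5,60)
o=S.get_obs(); print(o['t'],o['grip_width'],o['wrist_force'],o['moment'])
S.move_l([p[0],p[1],ZT+25],speed=30)
p2,a2=tool([*Q0[:2],45],np.zeros(3),Q0[2],-8)
S.move_l(p2,a2,speed=20)
o=S.get_obs(); print(o['t'],o['grip_width'],o['wrist_force'],o['moment'])
for n in C:
    im=S.get_image(n); x0,y0=(180,150) if n=="top" else (220,120)
    cv2.imwrite(f"pics/{n}2.png",cv2.resize(im[y0:y0+150,x0:x0+200,::-1],None,fx=4,fy=4,interpolation=2))
```

```text
[456.06581504 -92.36527995  31.40848689] [-0.62560612  0.42479775  0.61334693]
5.7417 12.878605705806018 [-0.11005209  0.97959645  0.91787348] [0.07199731 0.00183245 0.00220422]
7.5917 13.597820686940327 [-0.90049758  0.06708245 -1.61989136] [0.10334838 0.02370158 0.00413348]
```

```bash
sleep 1
```

```text
(no output)
```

View pics/side2.png

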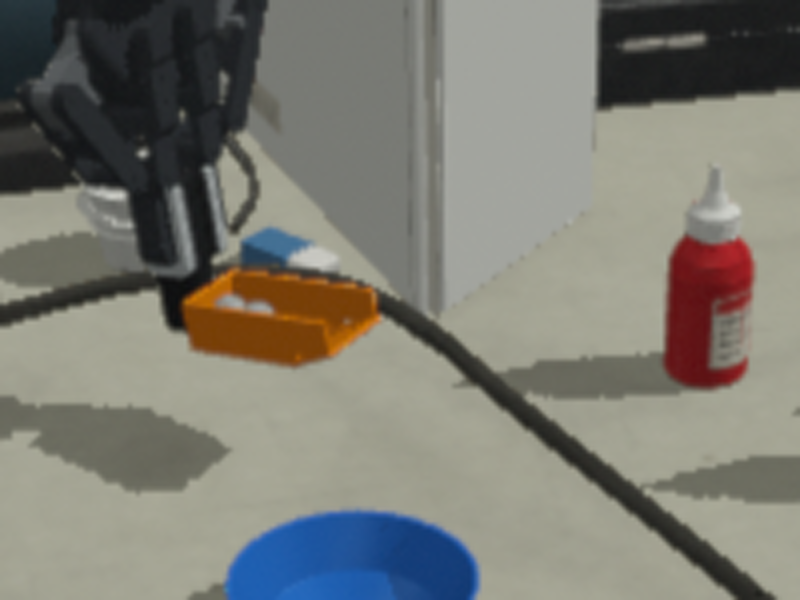

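View pics/top2.png

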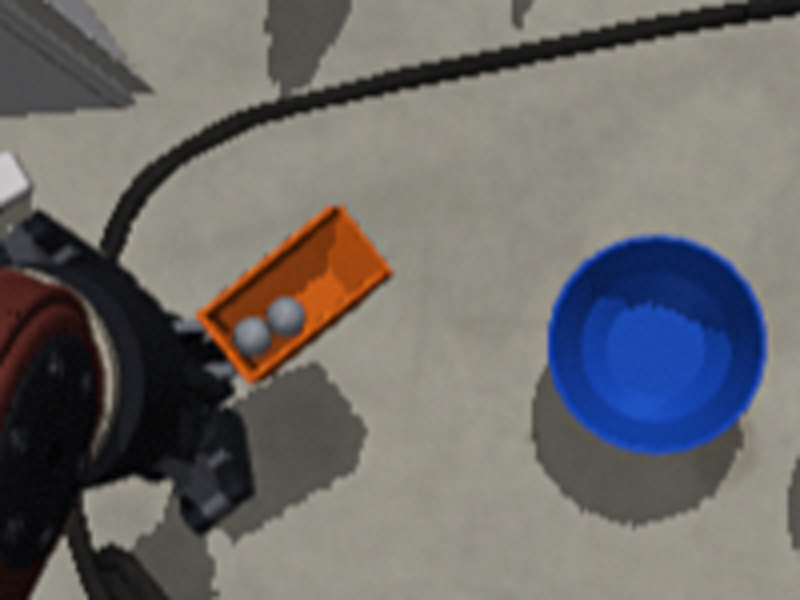

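Scoop is held with both balls resting against the back wall (side crop ~230–260,305). Now I'll carry it over the blue dish and bring the lip down.

Run:
```python
from h import *
Y=-80
p,a=lip(Y,-8,h=95); 
S.move_l([S.get_obs()['tcp_pos'][0],S.get_obs()['tcp_pos'][1],p[2]],speed=60)
S.move_l(p,a,speed=60)
S.move_l(*lip(Y,-2,h=90),speed=20)
S.move_l(*lip(Y,-2,h=50),speed=40)
o=S.get_obs(); print(o['t'],o['grip_width'],o['tcp_pos'],lip(Y,-2,h=50)[0])
for n in C:
    im=S.get_image(n); x0,y0=(220,150) if n=="top" else (220,140)
    cv2.imwrite(f"pics/{n}3.png",cv2.resize(im[y0:y0+150,x0:x0+200,::-1],None,fx=4,fy=4,interpolation=2))
    R=Rs(Y,-2); u=np.array([np.cos(np.radians(Y)),np.sin(np.radians(Y))]); L=np.r_[DB-15*u,50]
    P=np.array([[40,15,10],[40,-15,10],[40,18,22],[40,-18,22]])
    print(n,((proj(n,L+R.apply(P-LIP))-[x0,y0])*4).round())
```

```text
11.5083 13.08650352304527 [ 443.55246689 -176.48969569   68.44406328] [443.23753595802367, -176.30108606282064, 68.12544863779593]
top [[453. 309.]
 [468. 382.]
 [450. 299.]
 [468. 388.]]
side [[369. 413.]
 [296. 437.]
 [375. 382.]
 [286. 411.]]
```

```bash
sleep 1
```

```text
(no output)
```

View pics/side3.png

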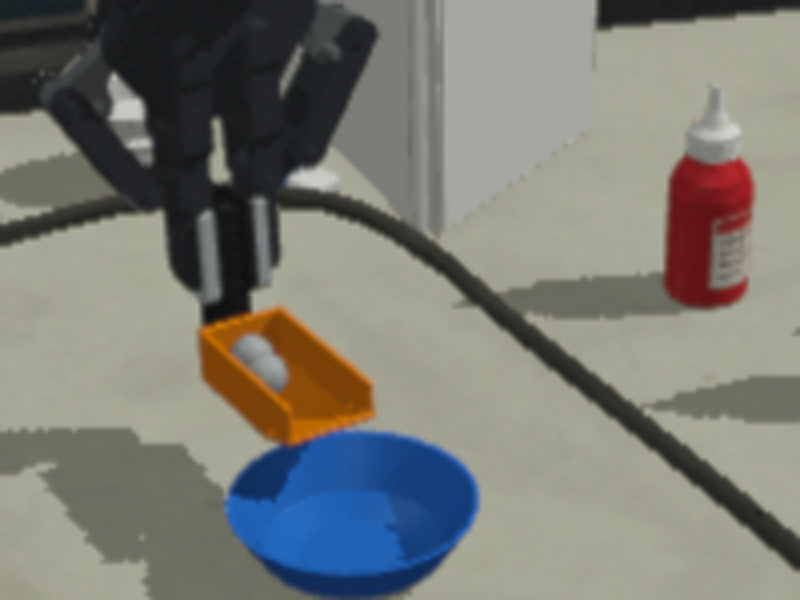

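View pics/top3.png

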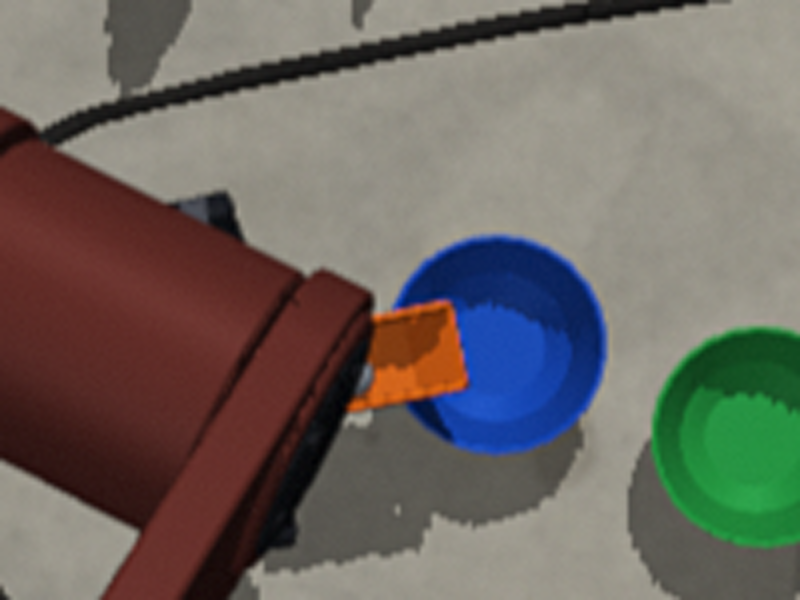

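The lip matches its prediction in both views: about 22 mm above the rim and 15 mm short of the dish centre. Tipping slowly about the lip edge.

Run:
```python
from h import *
Y=-80
for t,s in((6,25),(14,25),(20,15),(24,12),(28,12),(34,20),(42,30),(50,30)):
    S.move_l(*lip(Y,t,h=50),speed=s)
S.wait(0.5)
o=S.get_obs(); print(o['t'],o['grip_width'],o['wrist_force'])
for n in C:
    im=S.get_image(n); x0,y0=(220,150) if n=="top" else (220,140)
    cv2.imwrite(f"pics/{n}4.png",cv2.resize(im[y0:y0+150,x0:x0+200,::-1],None,fx=4,fy=4,interpolation=2))
```

```text
17.0583 13.106390950139245 [ 0.76777385  0.11933621 -1.29462111]
```

```bash
sleep 1
```

```text
(no output)
```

View pics/side4.png

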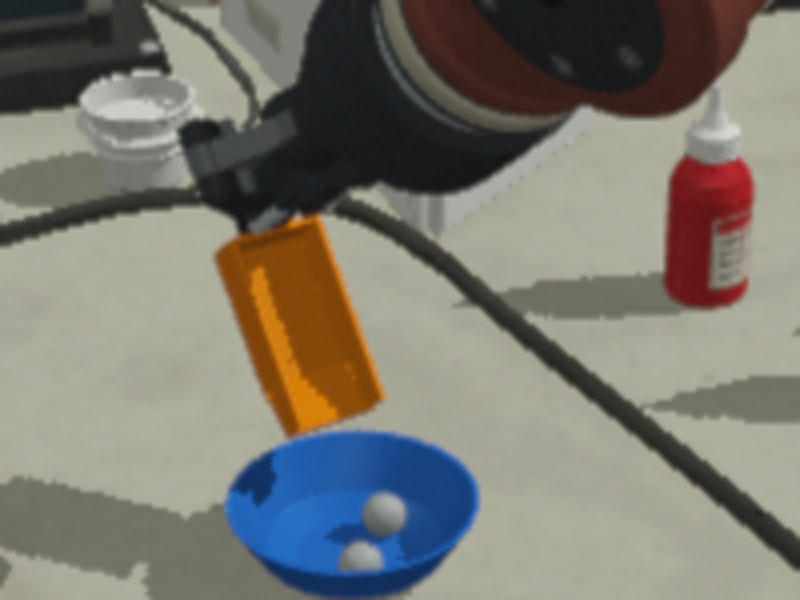

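View pics/top4.png

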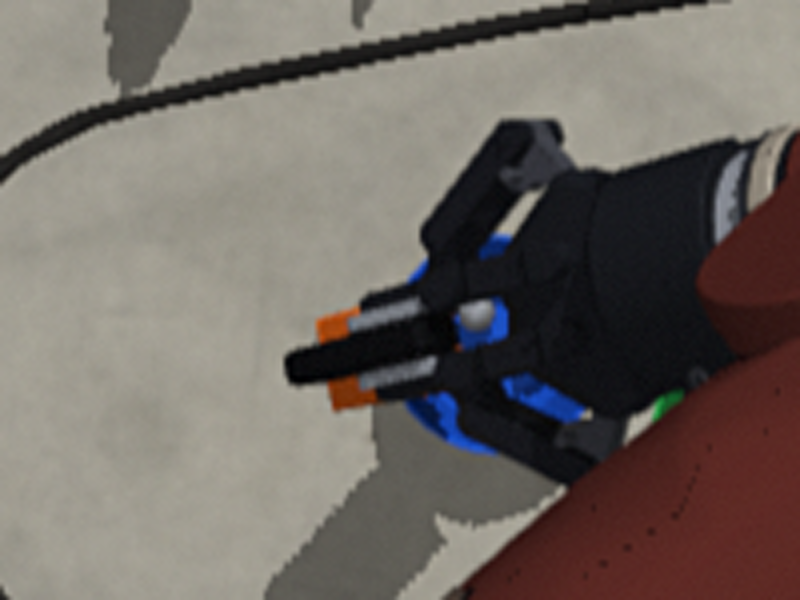

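Both balls are in the blue dish (side crop 385,513 and 360,560), the tray is empty and the dish hasn't moved. Next I'll raise the scoop, level it and return it to its starting spot.

Run:
```python
from h import *
Y=-80
S.move_l(*lip(Y,50,h=90),speed=60)
S.move_l(*lip(Y,0,h=110),speed=50)
S.move_l(*tool([*Q0[:2],80],np.zeros(3),Q0[2],0),speed=80)
S.move_l(*tool([*Q0[:2],15],np.zeros(3),Q0[2],0),speed=60)
o=S.get_obs(); print(o['t'],o['grip_width'],o['tcp_pos'])
P=np.array([[-31,18,22],[-31,-18,22],[40,18,22],[40,-18,22]])
for n in C:
    im=S.get_image(n); x0,y0=(180,150) if n=="top" else (220,120)
    b=cv2.resize(im[y0:y0+150,x0:x0+200,::-1],None,fx=4,fy=4,interpolation=2)
    for u in proj(n,place(P,Q0)+[0,0,15]): cv2.circle(b,tuple(int(round(v)) for v in ((u-[x0,y0])*4+2)),3,(255,0,255),-1)
    cv2.imwrite(f"pics/{n}5.png",b)
```

```text
21.7583 13.270056267632706 [456.07885156 -92.37005806  46.46759297]
```

```bash
sleep 1
```

```text
(no output)
```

View pics/side5.png

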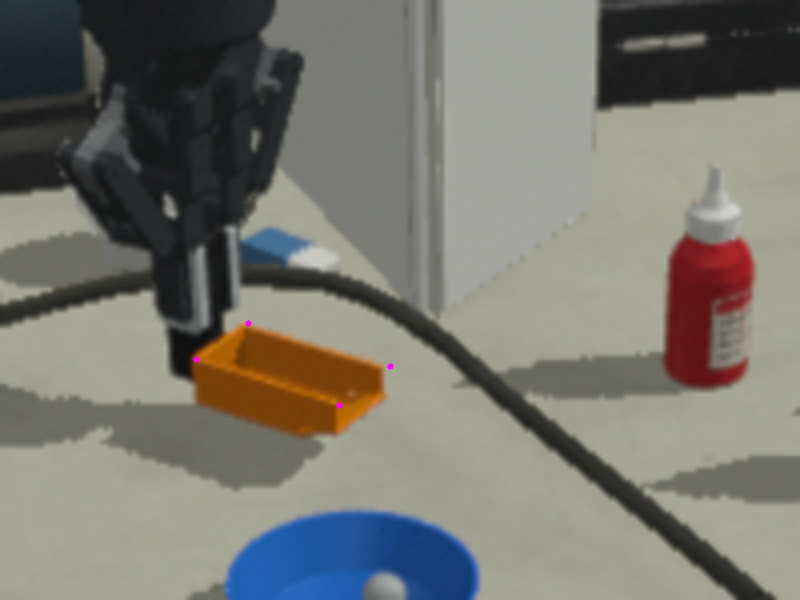

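View pics/top5.png

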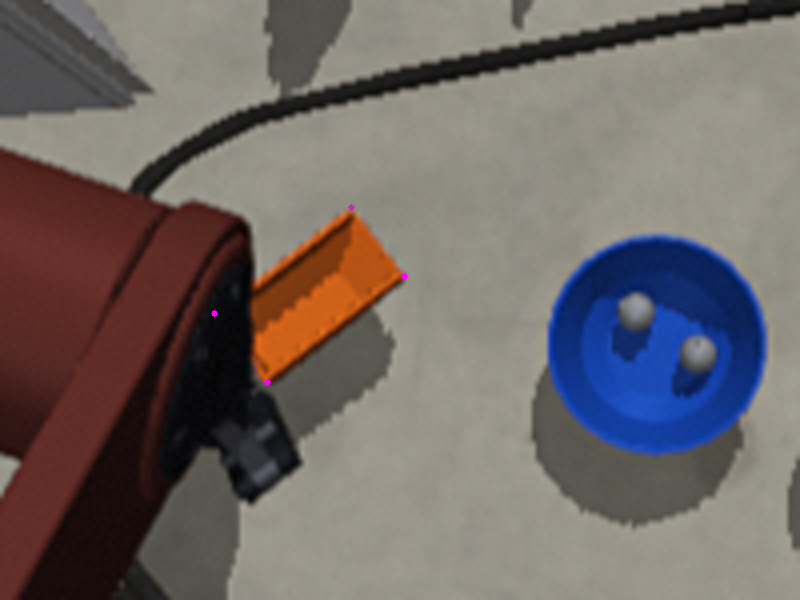

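The empty scoop hangs level and as predicted, and the top view shows both balls in the blue dish. Setting it down.

Run:
```python
from h import *
S.move_l(*tool([*Q0[:2],3],np.zeros(3),Q0[2],0),speed=30)
f0=S.get_obs()['wrist_force'][2]
for z in(1.5,0.7,0.2,-0.3,-0.8):
    S.move_l(*tool([*Q0[:2],z],np.zeros(3),Q0[2],0),speed=10); S.wait(0.1)
    o=S.get_obs(); print(z,o['tcp_pos'][2],o['wrist_force'],o['moment'])
    if o['wrist_force'][2]-f0>1.5: break
S.grip(20); S.grip(45); S.wait(0.2)
p=S.get_obs()['tcp_pos']
S.move_l([p[0],p[1],110],speed=60)
S.move_l([p[0],p[1],200],speed=120)
S.goto([250,-560,260],[180,0,-75])
S.wait(0.3)
print(S.get_obs()['t'],S.get_obs()['grip_width'])
P=np.array([[-31,18,22],[-31,-18,22],[40,18,22],[40,-18,22]])
for n in C:
    im=S.get_image(n); x0,y0=(180,150) if n=="top" else (220,150)
    cv2.imwrite(f"pics/{n}6f.png",im[:,:,::-1])
    b=cv2.resize(im[y0:y0+150,x0:x0+200,::-1],None,fx=4,fy=4,interpolation=2)
    for u in proj(n,place(P,Q0)): cv2.circle(b,tuple(int(round(v)) for v in ((u-[x0,y0])*4+2)),3,(255,0,255),-1)
    cv2.imwrite(f"pics/{n}6.png",b)
```

```text
1.5 32.59911652841617 [-1.44407257  0.43708973 -1.26091806] [0.06524928 0.02451596 0.04532764]
0.7 31.68824584436032 [-0.31500633  0.7743802  -1.1870666 ] [-0.00013969 -0.00339441  0.0030159 ]
0.2 31.182618380169995 [ 0.53839868 -0.07588032 -1.14559016] [ 0.00452862  0.00840413 -0.03429228]
-0.3 31.05102878126437 [-1.06900425  1.40236904  3.86478804] [ 0.15383001  0.31611366 -0.01351286]
29.2083 45.14012302990156
```

```bash
sleep 1
```

```text
(no output)
```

View pics/side6.png

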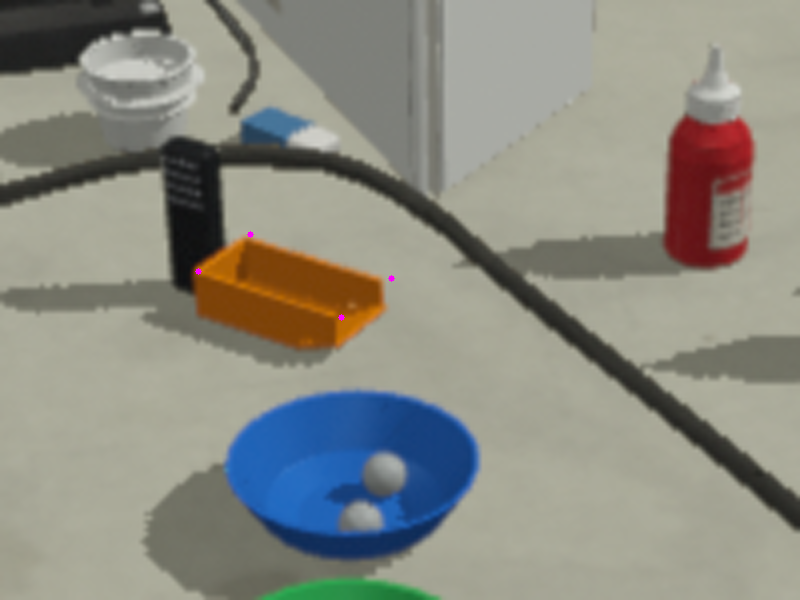

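View pics/top6f.png

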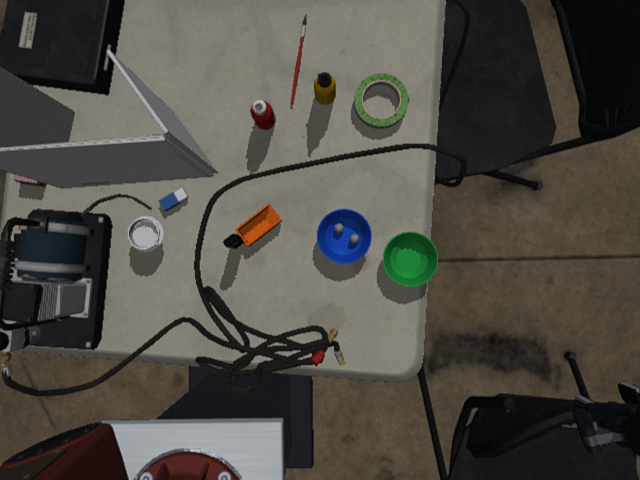

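The scoop stands upright and empty at top image 258,225. Both balls are in the blue dish (339,229 and 354,240), which is still where it was, and the arm is clear.

Run:
```python
from station import *
sign_off()
```

```text
the job is handed in; nothing more can be done
```

The job is done and handed in, at about 29 s on the robot's clock. I picked up the scoop by its black grip and lowered the lip to about 22 mm above the blue dish's rim. I then tipped it slowly to 50°, and both balls went into the dish. The empty scoop is back upright on its starting spot, released.

- **Last pictures:** both cameras show the two balls in the blue dish, which has not visibly moved. The scoop is empty and standing within about 2 mm of where it began, and the gripper is well clear.
- **Forces:** at the steps where I read it, wrist force stayed within a few newtons; the highest was about 4 N at set-down. I did not log it continuously.
- **Failed or disagreeing checks:** no check failed. The network's outline of the blue dish in the side view sat about 2 pixels off my fit, but the picture itself agreed with the fit.

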